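# Demould the cast roof and cap the model house

### The job

Give the turn-button on the casting mould a quarter turn so that its nose is clear of the cast roof, then lift the roof out of the mould and set it down gently, without dropping it, on the bare walls of the long two-storey model house. The roof should lie flat, square with the house and centred, so that it overhangs evenly all round. Do not shift either house or the other things on the desk, leave the turn-button open and let go of the roof.

Things in the scene. Friction and masses are not known exactly. Their poses are not given: they have to be found in the camera images.
- mould: Grey casting mould fixed to the desk, a block about 190 x 148 mm and 32 mm high with plywood side boards, origin at the desk under the centre of its cavity. The open rectangular cavity is 124 mm (x) by 88 mm (y) and 13 mm deep (floor 19 mm above the desk). The turn-button is mounted at its -x end.
- roof: White cast model roof lying loose and upright in the mould (2 mm play each side), 0.16 kg. Origin: centre of its flat underside. Eaves slab 120 (x) by 84 (y) mm, 14 thick with a flat lip round its edge; tiled slopes rise to 30 mm; along the middle a ridge wall 64 long (x), 12 thick (y), from 30 up to 52 mm above the underside: grip here.
- turn_button (a joint): Angle of the turn-button about its upright pivot: 0 = nose points into the mould over the roof's lip (holding it down), 1.57 = a quarter turn, nose clear; stops at 0 and 1.65. It turns anticlockwise seen from above as it opens and stays where it is left (about 2 N at the peg).
- button_pivot (a point): Pivot axis of the turn-button, at the underside of its flat steel bar, 35 mm above the desk, 74 mm from the cavity centre along the mould's -x. The bar is 12 mm wide, 8 mm thick, its nose reaches 24 mm from the pivot towards the roof when closed.
- button_peg (a point): Top centre of the upright round steel peg by which the turn-button is moved: 12 mm thick, stands 34 mm above the bar, top 77 mm above the desk, 34 mm from the pivot on the side away from the nose.
- long_house: The house to be roofed: oblong two-storey plywood model without a roof, loose, 0.6 kg. Origin at the desk under its centre, x along its long side. Walls 96 mm (x) by 60 mm (y), 6 mm thick, wall tops level at 104 mm above the desk; base plate 116 x 80 mm, 6 mm thick.
- square_house: Not to be touched: square three-storey plywood model without a roof, loose, walls 58 x 58 mm, 130 mm tall, base plate 80 x 80 mm. Origin at the desk under its centre.
- glue_bottle: White glue bottle, 42 mm across, 105 mm tall, upright, origin at the centre of its underside. Bystander.
- pen_pot: Black pot with three pens, 72 mm across, 148 mm tall with the pens, origin at the centre of its underside. Bystander.
- sanding_block: Cork sanding block 50 x 85 x 26 mm lying flat, origin at the centre of its underside. Bystander.
Mind the look-alikes: they are no part of the job. Of the things that look like the roof, the smallest one is meant.

How it is judged (in metres and radians):
On the way, in this order (a step that is already met when the one before it is completed fails the run):
1. the turn-button is swung clear while the roof still lies in the mould (value of joint turn_button above 1.25 rad and z of roof in the frame of mould below 0.027 m), for 0.2 s.
2. the roof is lifted clear of the mould in the fingers (z of roof in the frame of mould above 0.045 m and contact force between roof and the fingers above 0.3 N and contact force between roof and mould below 0.1 N), for 0.2 s.
At the end, for the whole second after the job is handed in: The roof rests flat and released on the long house's wall tops (underside 101 to 108 mm up, tilt under 0.06 rad), within 8 mm of centre and 0.14 rad of parallel, at rest; turn-button past 1.25 rad; both houses and bystanders within 25 mm of their starts and the long house upright (horizontal distance between roof and long_house below 0.008 m and z of roof in the frame of long_house between 0.101 and 0.108 m and angle between the x axis of roof and the x axis of long_house, either way round below 0.14 rad and angle between each of roof, long_house's own z axis and vertical below 0.06 rad and linear speed of roof below 0.02 m/s and angular speed of roof below 0.1 rad/s and contact force between roof and the fingers below 0.05 N and value of joint turn_button above 1.25 rad and distance of each of long_house, square_house, glue_bottle, pen_pot, sanding_block from where it was at the start of the episode below 0.025 m); the robot touches nothing.
It fails at once if a house or bystander is shifted by more than 25 mm (distance of any of square_house, glue_bottle, pen_pot, sanding_block, long_house from where it was at the start of the episode above 0.025 m).
It fails at once if the roof is dropped (moves faster than 0.5 m/s while not held) (contact force between roof and the fingers below 0.05 N and linear speed of roof above 0.5 m/s).
It also fails if it takes over 48 s, if anything falls off the work surface, if the arm or the gripper's body presses on something with over 40 N, if the wrist force passes 120 N, or if a joint passes its speed limit or range.

### The arm

A 6-joint arm with a two-finger parallel gripper is mounted at the origin on the work surface. World frame = base frame: x ahead of the robot, y to its left, z up, the work surface at z = 0. Lengths are in m, angles in degrees, forces in N, time in s.
With the tool pointing down it reaches from about 0.4 to 0.825 m from the base axis. Payload 7 kg.
Tool frame: the origin (TCP) lies midway between the tips of the shut fingers; the grasp point (between the pads) lies 19 mm behind it (r.grip_depth is the distance from the TCP to the grasp point, in m); z points along the fingers, y is the line along which they close (so a half turn about z gives the same grasp; the last joint's range is limited). The gripper opens to 88 mm and grips with 3 to 60 N. Pads are 19 mm wide; open, the fingers measure 130 mm over their backs; the gripper's body (78 mm by 193 mm) begins 47 mm behind the grasp point.
Start: joints at [-51.389, 20.546, 0.682, 0, -70.136, -16.507], TCP at [0.254, -0.625, 0.192] pointing down, gripper open.
Joint ranges: [-176.03, 176.03], [-82.01, 121.73], [-58.28, 71.71], [-173.87, 95.51], [-174.79, -0.11], [-173.66, 173.66]. Speed limits (degrees/s): [136.94, 136.94, 172.46, 180, 180, 180].

### API

Orientations are given as [roll, pitch, yaw] about the fixed x, y, z axes, in that order (R = Rz(yaw) Ry(pitch) Rx(roll)).
In Python, from plant import r, capture, close_job, search_frame, outline_of gives the robot as it stands.
- The arm moves only by the shell command python3 -m creep 'ROWS' [FORCE]. ROWS is JSON, a list of rows, each a list of 7 numbers: the finger opening in mm, from 0 to 87.6, then the shift along the world's x, y, z in units of 25 mm (1.0 is 25 mm), then the turn, a rotation vector about the world's x, y, z in degrees. In form: [[hand, x, y, z, ax, ay, az], ...]. A call has 1 to 8 rows; each row shifts and turns the commanded pose from where the row before left it; what a row does not reach is not made up. A row lasts 1/12 s, in which the tool goes at most 41.7 mm and 7.16 degrees, less where a joint would pass 70% of its speed; a pose out of reach is approached as far as the arm can. A call is refused whole if a number of a shift passes 1 or a number of a turn 7.16, either way. A call with a gripper value outside its range is refused whole. The fingers move at their own pace and stop on an object; FORCE is the grip in N (left out, the last holds). Time passes only in rows, so rows that do not move let the fingers close. It gives the time, the measured TCP pose, the force, the opening and the grip force at its end, in the units of the state.
- r.get_state(): the state, without advancing time (a new reading comes with each control period).
- capture(name): name is "side" or "top"; returns a dict with "frame" (400x640x3 uint8, red, green, blue), "K" (3x3 intrinsics, pixels), "origin" and "rotation" of the camera in the world. Camera axes: x right, y down, z forward; pixel columns grow to the right and rows downward; lengths in m; the calibration is good to about 2 mm. A picture is of the moment at which its call begins. There is no depth.
- close_job(): hands the job in; it is judged then, once.
Trained networks look in a picture, given as the dict that the camera call returned (one of the last four; its "shot" number tells which), for a name from the list of things; names that differ only in an ending like _2 or _b are one class to them, and where a whole thing is asked for, a point or a joint stands for the part that bears it (a point fixed in the world has none). Each returns a list of dicts, best first, with "conf" (0 to 1); they miss things now and then, are a little off and sometimes report something else, mostly with a low value. They report only what shows in the picture. A call takes as long as a camera call. They do not tell look-alikes from the thing itself.
- search_frame(picture, target): "bbox" ([left, top, right, bottom] in pixels, round what is visible of it).
- outline_of(picture, target): "region" (400x640 bool, what is visible of it) and "bbox" ([left, top, right, bottom] in pixels, round what is visible of it).
The state is a dict: "time_s": time; "joints": joint angles; "qd": joint speeds; "joint_torque": joint torques, N m; "tcp_pos": TCP position; "eef_rot": TCP orientation; "contact_force": force on the tool from outside, world axes, zero at the start; "moment": the same for the moment, N m; "gripper_width": finger opening in m; "gripper_force": force on a finger pad.
Only numpy, scipy, OpenCV 4.12 (cv2) and the standard library are available. Lean on these libraries where they do the work, as an engineer would, in place of code of your own. Each camera call takes 0.05 s, during which the arm holds its last target. There are 200 camera calls.

## Working session

There is one attempt and no reset: what is moved stays moved. The work goes in short steps, Python scripts to look and compute and a shell command to move; the robot and the scene stay as the last step left them, time stands still between calls to the robot, and variables do not carry over. Pictures are saved under pics/ and viewed, at most 10 in all, crops included, and the job is handed in when it is done.

```bash
mkdir -p pics; ls; cat > h.py <<'E'
import numpy as np,cv2
from plant import r,capture,close_job,search_frame,outline_of
def ray(c,u,v):
    d=np.array(c['rotation'])@np.linalg.inv(c['K'])@np.array([u,v,1.]); return np.array(c['origin']),d
def atz(c,u,v,z):
    o,d=ray(c,u,v); return o+d*(z-o[2])/d[2]
def proj(c,P):
    p=np.array(c['K'])@np.array(c['rotation']).T@(np.asarray(P,float)-np.array(c['origin'])); return p[:2]/p[2]
def tri(a,pa,b,pb):
    A=[];B=[]
    for c,p in((a,pa),(b,pb)):
        o,d=ray(c,*p); d/=np.linalg.norm(d); M=np.eye(3)-np.outer(d,d); A.append(M);B.append(M@o)
    return np.linalg.lstsq(np.vstack(A),np.hstack(B),rcond=None)[0]
E
python3 - <<'E'
from h import *
C={n:capture(n) for n in('top','side')}
import pickle;pickle.dump(C,open('c0.pkl','wb'))
for n,c in C.items():
    cv2.imwrite(f'pics/{n}0.png',c['frame'][:,:,::-1]); print(n,np.round(c['origin'],3),np.round(c['rotation'],3).tolist(),c['K'][0][0])
    for t in['mould','roof','turn_button','button_peg','button_pivot','long_house','square_house','glue_bottle','pen_pot','sanding_block']:
        print(t,[(round(d['conf'],2),np.round(d['bbox']).tolist()) for d in search_frame(c,t)][:4])
E
```

```text
pics
top [0.386 0.016 1.147] [-172.326, -0.599, -88.628] 418.0096915379893
mould [(0.89, [381.0, 160.0, 468.0, 223.0]), (0.62, [242.0, 106.0, 268.0, 140.0])]
roof [(0.97, [298.0, 222.0, 364.0, 298.0]), (0.77, [394.0, 253.0, 464.0, 331.0]), (0.6, [392.0, 174.0, 441.0, 209.0])]
turn_button [(0.62, [437.0, 196.0, 464.0, 202.0])]
button_peg []
button_pivot []
long_house [(0.97, [270.0, 164.0, 307.0, 213.0])]
square_house [(0.68, [182.0, 180.0, 230.0, 219.0])]
glue_bottle [(0.76, [310.0, 108.0, 328.0, 128.0])]
pen_pot [(0.69, [242.0, 106.0, 269.0, 141.0])]
sanding_block [(0.67, [227.0, 239.0, 264.0, 270.0])]
side [0.157 1.025 0.96 ] [-128.68, 1.169, -162.619] 514.4506071042309
mould [(0.74, [293.0, 131.0, 364.0, 187.0])]
roof [(0.93, [309.0, 142.0, 349.0, 175.0]), (0.67, [384.0, 148.0, 437.0, 195.0]), (0.67, [340.0, 200.0, 410.0, 242.0])]
turn_button [(0.54, [337.0, 129.0, 344.0, 151.0])]
button_peg [(0.49, [308.0, 142.0, 348.0, 173.0]), (0.41, [335.0, 131.0, 344.0, 148.0])]
button_pivot [(0.62, [339.0, 129.0, 342.0, 145.0]), (0.5, [293.0, 127.0, 364.0, 186.0])]
long_house [(0.96, [272.0, 201.0, 315.0, 251.0])]
square_house [(0.74, [256.0, 249.0, 294.0, 320.0])]
glue_bottle [(0.73, [231.0, 176.0, 249.0, 214.0])]
pen_pot [(0.73, [197.0, 200.0, 233.0, 258.0])]
sanding_block [(0.85, [328.0, 261.0, 365.0, 297.0]), (0.49, [202.0, 203.0, 233.0, 258.0])]
```

```bash
python3 -c "
from h import *
s=r.get_state();print(s)"
```

```text
{'time_s': 1.1, 'joints': array([-5.13884638e+01,  2.05474474e+01,  6.81426729e-01,  1.04129324e-03,
       -7.01353689e+01, -1.65075684e+01]), 'qd': array([ 0.05075282, -0.02325099,  0.0267477 ,  0.04759754,  0.04495123,
       -0.08868297]), 'joint_torque': array([ 2.06032664e-04, -5.82397807e+01,  2.93308157e+01,  7.00283691e+00,
        1.25101651e-02, -2.74940902e-05]), 'tcp_pos': array([ 0.25397071, -0.62537717,  0.19224819]), 'eef_rot': array([ 1.79998946e+02, -1.33380730e-03, -1.57895678e+02]), 'contact_force': array([ 0.30061837, -0.17953055, -0.17443759]), 'moment': array([ 0.02987905, -0.05953433, -0.00087345]), 'gripper_force': 0.0, 'gripper_width': 0.08778056835317527}
```

View pics/top0.png

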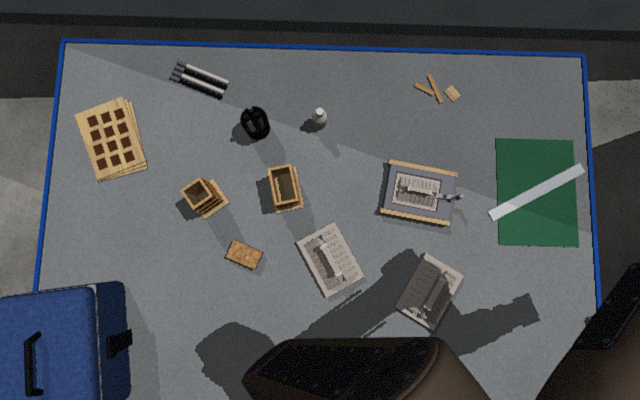

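View pics/side0.png

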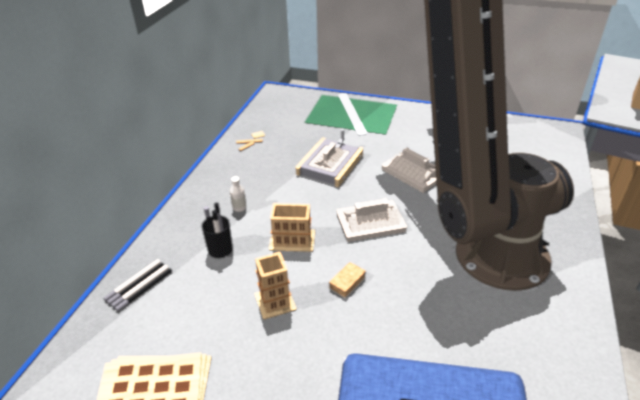

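Top picture: roof-like things are at (416,191) in the mould, (331,260) and (430,292) loose and larger. The smallest, in the mould with the button at (450,197), is the one described. The long house is at (285,188) and the square house at (204,197).

```bash
cat >> h.py <<'E'
from scipy.spatial.transform import Rotation as R
def fix(c):
    if np.ndim(c['rotation'])==1: c['rotation']=R.from_euler('xyz',c['rotation'],degrees=True).as_matrix()
    return c
def cap(n): return fix(capture(n))
E
python3 - <<'E'
from h import *
import pickle
C={n:fix(c) for n,c in pickle.load(open('c0.pkl','rb')).items()}
t,s=C['top'],C['side']
print(np.round(t['rotation'],2).tolist(),np.round(s['rotation'],2).tolist())
a=cv2.resize(t['frame'][145:235,370:475],None,fx=7,fy=6.5,interpolation=cv2.INTER_CUBIC)[:,:,::-1]
print(a.shape)
cv2.imwrite('pics/a.png',cv2.resize(t['frame'][148:233,372:474],None,fx=7,fy=7,interpolation=cv2.INTER_CUBIC)[:,:,::-1])
b=cv2.resize(s['frame'][122:196,285:370],None,fx=7,fy=7,interpolation=cv2.INTER_CUBIC)
cv2.imwrite('pics/b.png',b[:,:,::-1])
c1=cv2.resize(t['frame'][155:225,260:315],None,fx=7,fy=7,interpolation=cv2.INTER_CUBIC)
c2=cv2.resize(s['frame'][190:260,262:325],None,fx=6,fy=7,interpolation=cv2.INTER_CUBIC)
cv2.imwrite('pics/c.png',np.hstack([c1,c2])[:,:,::-1])
def rect(c,n,z,near):
    for m in outline_of(c,n):
        g=m['region'].astype(np.uint8)
        cnt=max(cv2.findContours(g,0,2)[0],key=cv2.contourArea).reshape(-1,2)
        w=np.array([atz(c,u,v,z)[:2] for u,v in cnt])
        q=cv2.minAreaRect((w*1000).astype(np.float32)); print(n,z,round(m['conf'],2),np.round(q[0],1),np.round(q[1],1),round(q[2],1))
rect(t,'mould',.032,0);rect(t,'roof',.033,0);rect(t,'long_house',.104,0);rect(t,'long_house',.006,0);rect(t,'turn_button',.043,0)
for n,z in(('square_house',.13),('glue_bottle',.1),('pen_pot',.14),('sanding_block',.026)): rect(t,n,z,0)
E
```

```text
[[0.02, -0.99, 0.13], [-1.0, -0.03, -0.01], [0.01, -0.13, -0.99]] [[-0.95, -0.17, 0.25], [-0.3, 0.6, -0.74], [-0.02, -0.78, -0.62]]
(585, 735, 3)
mould 0.032 0.77 [ 533.9 -274.4] [216.4 150.9] 80.5
roof 0.033 0.85 [ 536.3 -257.8] [126.2  89. ] 80.7
roof 0.033 0.83 [ 278.  -287.6] [120.  165.4] 59.0
roof 0.033 0.71 [352.  -28.5] [164.5 115. ] 30.1
long_house 0.104 0.87 [528.   91.4] [114.9  75.1] 13.0
long_house 0.006 0.87 [541.3  98.5] [125.7  82.2] 13.0
turn_button 0.043 0.64 [ 523.3 -343.2] [16.1 77.7] 1.4
square_house 0.13 0.96 [500.  285.9] [96.5 82. ] 38.3
glue_bottle 0.1 0.64 [712.4  10.4] [56.1 36.3] 1.5
pen_pot 0.14 0.63 [686.8 169.2] [94.  66.5] 28.4
sanding_block 0.026 0.67 [358.6 198.7] [87.2 51.2] 68.1
```

View pics/a.png

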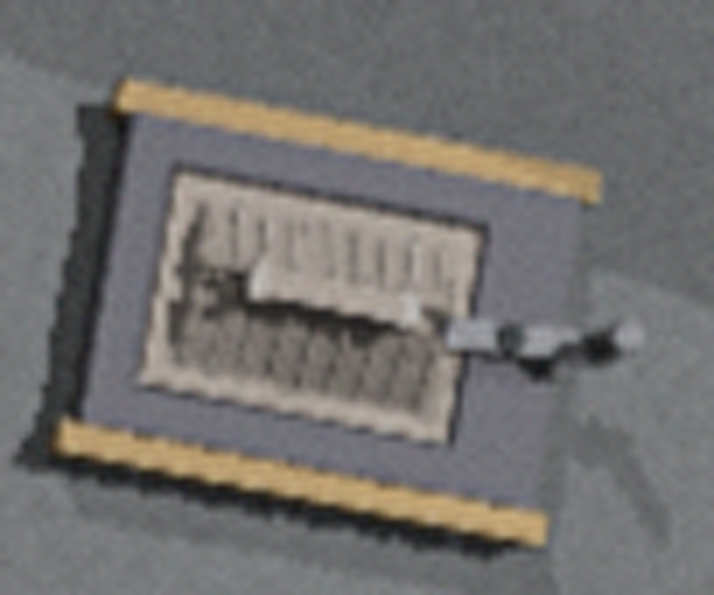

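View pics/b.png

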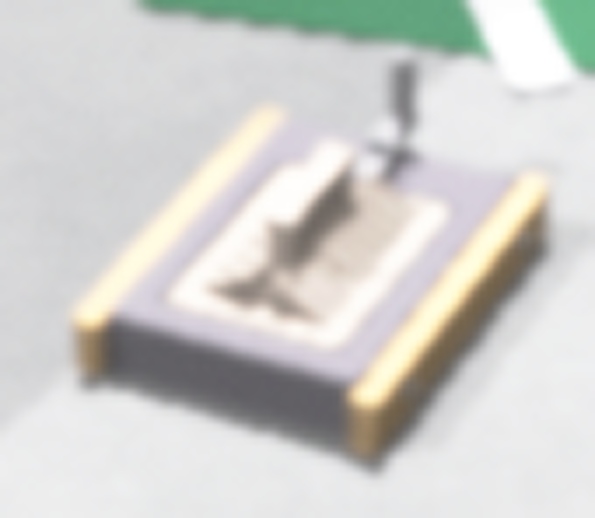

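View pics/c.png

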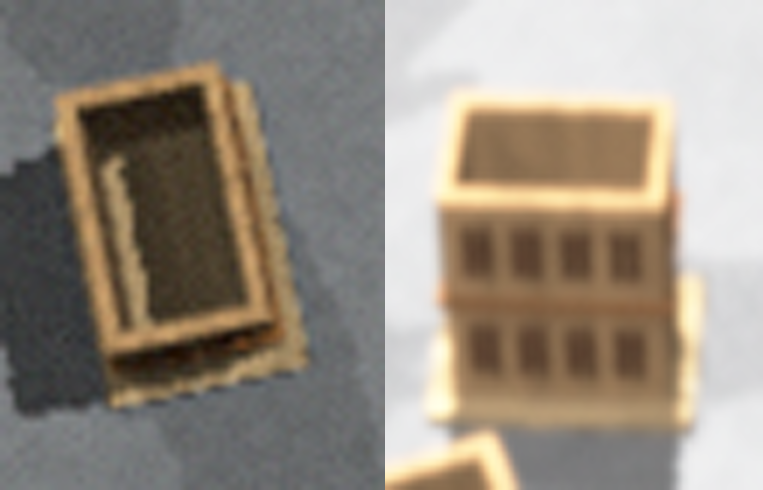

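Crops show: the roof fills the mould cavity (lip corners at about (397,173), (441,181), (436,211), (392,203) in the top view), the nose lies over its lip, and the peg top is at about (462,195) top and (342.5,131.5) side. The house wall-top rim is clear in both views.

```bash
python3 - <<'E'
from h import *
import pickle
C={n:fix(c) for n,c in pickle.load(open('c0.pkl','rb')).items()}
t,s=C['top'],C['side']
A=lambda x,y:((x+.5)/7-.5+372,(y+.5)/7-.5+148)
B=lambda x,y:((x+.5)/7-.5+285,(y+.5)/7-.5+122)
T=lambda x,y:((x+.5)/7-.5+260,(y+.5)/7-.5+155)
S=lambda x,y:((x-385+.5)/6-.5+262,(y+.5)/7-.5+190)
def quad(n,tt,ss,z):
    X=[tri(t,a,s,b) for a,b in zip(tt,ss)]; print(n,'tri mm\n',np.round(np.array(X)*1000,1).tolist())
    P=np.array([atz(t,*a,z)[:2] for a in tt])*1e3; Q=np.array([atz(s,*b,z)[:2] for b in ss])*1e3
    for nm,W in(('top',P),('side',Q),('tri',np.array(X)[:,:2]*1e3)):
        # order TL(+y,+x),BL,BR,TR ; long axis ~ +y
        if len(W)<4: continue
        dl=(W[0]-W[3]+W[1]-W[2]); print(nm,'c',W.mean(0).round(1),'yaw long',np.degrees(np.arctan2(dl[1],dl[0])).round(1),'long',np.linalg.norm(W[0]-W[3]).round(1),np.linalg.norm(W[1]-W[2]).round(1),'short',np.linalg.norm(W[0]-W[1]).round(1),np.linalg.norm(W[3]-W[2]).round(1))
quad('roof',[A(175,175),A(142,385),A(448,442),A(487,230)],[B(172,302),B(345,345),B(447,205),B(325,145)],.033)
# house in top: long side runs world x -> order: long pairs first
quad('house',[T(57,98),T(218,65),T(280,325),T(108,355)],[S(440,200),S(450,95),S(668,98),S(668,203)],.104)
print('peg',np.round(1e3*tri(t,A(630,332),s,B(404,68)),1))
print('pegtopview@77',1e3*atz(t,*A(630,332),.077)[:2])
E
```

```text
roof tri mm
 [[585.4, -203.6, 35.1], [502.8, -190.7, 37.0], [485.6, -307.0, 37.5], [556.9, -321.1, 49.9]]
top c [ 537.2 -256.8] yaw long 81.1 long 122.2 118.9 short 83.0 84.1
side c [ 531.8 -265.9] yaw long 80.0 long 143.6 118.4 short 83.2 75.6
tri c [ 532.7 -255.6] yaw long 78.9 long 120.9 117.6 short 83.6 72.7
house tri mm
 [[574.5, 136.5, 105.7], [590.1, 79.3, 105.1], [497.3, 54.4, 104.8], [481.4, 114.3, 108.1]]
top c [536.7  96.5] yaw long 14.2 long 95.4 97.5 short 59.4 62.4
side c [536.  94.] yaw long 15.0 long 96.0 95.0 short 59.1 58.9
tri c [535.8  96.1] yaw long 14.2 long 95.8 96.1 short 59.2 62.0
peg [ 524.  -366.9   68.6]
pegtopview@77 [ 525.0978924  -363.46548324]
```

```bash
python3 -m creep '[[60,0.97,0.93,0,0,0,5.36],[60,0.97,0.93,0,0,0,5.36],[60,0.97,0.93,0,0,0,5.36],[60,0.97,0.93,0,0,0,5.36],[60,0.97,0.93,0,0,0,5.36],[60,0.97,0.93,0,0,0,5.36],[60,0.97,0.93,0,0,0,5.36],[60,0.97,0.93,0,0,0,5.36]]' 10
python3 -m creep '[[50,0.97,0.93,0,0,0,5.36],[50,0.97,0.93,0,0,0,5.36],[50,0.97,0.93,0,0,0,5.36],[50,0,0,0,0,0,0],[50,0,0,0,0,0,0]]'; python3 -c "
from h import *
print(r.get_state()['joints'])"
```

```text
time_s: 2.22
tcp_pos: [0.449, -0.4381, 0.1925]
eef_rot: [-180.0, -0.0, -114.7]
contact_force: [0.1, -0.8, -0.2]
gripper_width: 0.06
gripper_force: 0.0
time_s: 2.63
tcp_pos: [0.522, -0.3682, 0.1921]
eef_rot: [180.0, 0.0, -98.8]
contact_force: [-0.6, 0.5, -0.3]
gripper_width: 0.0501
gripper_force: 0.0
[-1.77243134e+01  1.71848916e+01 -4.21132765e+00 -1.24772599e-03
 -6.86143951e+01  8.95270790e+00]
```

```bash
python3 -m creep '[[45,0.05,0.14,-1,0,0,0],[45,0,0,-1,0,0,0],[45,0,0,-1,0,0,0],[45,0,0,-0.9,0,0,0],[45,0,0,-0.8,0,0,0],[45,0,0,-0.5,0,0,0],[45,0,0,-0.4,0,0,0],[45,0,0,0,0,0,0]]'; python3 - <<'E'
from h import *
for n,(u0,v0,u1,v1) in(('top',(400,140,520,230)),('side',(290,90,410,180))):
    c=cap(n); cv2.imwrite(f'pics/d_{n}.png',cv2.resize(c['frame'][v0:v1,u0:u1],None,fx=3.2,fy=3.2,interpolation=2)[:,:,::-1])
a=cv2.imread('pics/d_top.png');b=cv2.imread('pics/d_side.png');cv2.imwrite('pics/d.png',np.hstack([a,b]))
E
```

```text
time_s: 3.3
tcp_pos: [0.5201, -0.3662, 0.0501]
eef_rot: [179.8, 0.0, -99.0]
contact_force: [-0.1, -0.3, 0.3]
gripper_width: 0.045
gripper_force: 0.0
```

View pics/d.png

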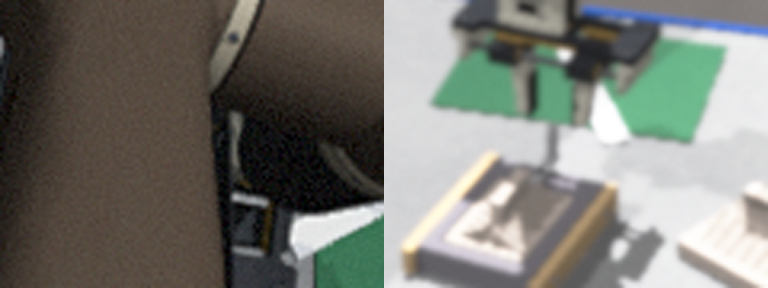

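```bash
python3 - <<'E'
from h import *
c=cap('side');t=cap('top')
for P in([.520,-.366,.05],[.5235,-.3645,.077],[.5235,-.3645,.043],[.520,-.366,.11],[.520,-.41,.05]): print(P,proj(c,P).round(1),proj(t,P).round(1))
print(np.array(c['origin']),r.get_state()['tcp_pos'])
cv2.imwrite('pics/e.png',cv2.resize(c['frame'][70:170,290:410],None,fx=6,fy=6,interpolation=2)[:,:,::-1])
E
```

```text
[0.52, -0.366, 0.05] [342.7 136.4] [459.  198.2]
[0.5235, -0.3645, 0.077] [341.6 129.4] [462.  195.6]
[0.5235, -0.3645, 0.043] [341.5 138.3] [457.5 197.1]
[0.52, -0.366, 0.11] [342.9 120.5] [467.2 195.5]
[0.52, -0.41, 0.05] [346.1 129.6] [475.5 198.6]
[0.15680054 1.02470413 0.96020107] [ 0.52257221 -0.36672255  0.05350633]
```

View pics/e.png

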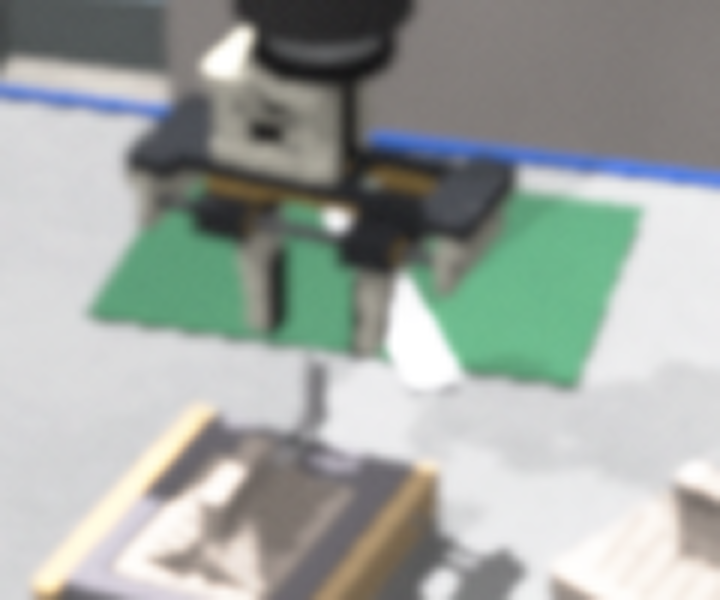

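The side view shows fingertips about 10 px above where they should project, seemingly above or behind the peg (top at (342,131)). Closing lightly tests that harmlessly.

```bash
python3 -m creep '[[4,0,0,0,0,0,0],[4,0,0,0,0,0,0],[4,0,0,0,0,0,0],[4,0,0,0,0,0,0],[4,0,0,0,0,0,0],[4,0,0,0,0,0,0]]' 6;  python3 - <<'E'
from h import *
c=cap('side');t=cap('top')
a=cv2.resize(c['frame'][70:170,290:410],None,fx=3.3,fy=3.3,interpolation=2);b=cv2.resize(t['frame'][140:240,400:520],None,fx=3.3,fy=3.3,interpolation=2)
cv2.imwrite('pics/f.png',np.hstack([a,b])[:,:,::-1])
s=r.get_state();print(s['tcp_pos'],s['joints'])
E
```

```text
time_s: 4.0
tcp_pos: [0.522, -0.3661, 0.0524]
eef_rot: [-180.0, -0.0, -98.9]
contact_force: [0.6, 0.3, 0.2]
gripper_width: 0.0107
gripper_force: 0.0
[ 0.52197213 -0.36608922  0.05227572] [-1.75358513e+01  2.37465469e+01 -1.41642596e+01  8.87157123e-04
 -5.20902703e+01  8.60161480e+00]
```

View pics/f.png

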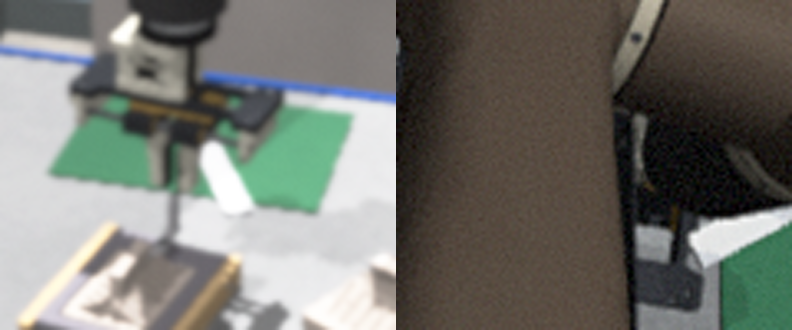

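```bash
python3 - <<'E'
from h import *
import pickle
C={n:fix(c) for n,c in pickle.load(open('c0.pkl','rb')).items()}
t,s=C['top'],C['side']
for b in((375.5,98),(374,99.5)):
  for a in((492.1,232.5),(491,231)): print(tri(t,a,s,b).round(3))
o,d=ray(s,342.3,127.4)
for y in(-.366,-.38,-.4,-.42): p=o+d*(y-o[1])/d[1]; print(p.round(3))
E
python3 -m creep '[[4,0,0,0,0,0,0]]'
```

```text
[ 0.425 -0.392  0.191]
[ 0.426 -0.389  0.192]
[ 0.427 -0.394  0.184]
[ 0.429 -0.392  0.185]
[ 0.522 -0.366  0.084]
[ 0.525 -0.38   0.075]
[ 0.531 -0.4    0.063]
[ 0.536 -0.42   0.05 ]
time_s: 4.18
tcp_pos: [0.5219, -0.3661, 0.0522]
eef_rot: [180.0, 0.0, -98.9]
contact_force: [-0.0, 0.1, 0.8]
gripper_width: 0.0049
gripper_force: 0.0
```

```bash
python3 -m creep '[[4,0.05,0.05,-0.08,0,0,0],[4,0,0,-0.08,0,0,0],[4,0,0,0,0,0,0]]'; python3 -m creep '[[4,0,0,-0.08,0,0,0],[4,0,0,0,0,0,0]]';python3 -m creep '[[4,0,0,-0.08,0,0,0],[4,0,0,0,0,0,0]]'
```

```text
time_s: 4.43
tcp_pos: [0.523, -0.3646, 0.0476]
eef_rot: [180.0, 0.0, -98.9]
contact_force: [0.2, -0.2, 0.4]
gripper_width: 0.0044
gripper_force: 0.0
time_s: 4.6
tcp_pos: [0.523, -0.3647, 0.0458]
eef_rot: [180.0, 0.0, -98.9]
contact_force: [-0.0, 0.2, 0.0]
gripper_width: 0.0037
gripper_force: 0.0
time_s: 4.77
tcp_pos: [0.523, -0.3648, 0.0438]
eef_rot: [180.0, 0.0, -98.9]
contact_force: [0.3, -0.3, -0.2]
gripper_width: 0.0044
gripper_force: 0.0
```

```bash
for i in 1; do python3 -m creep '[[4,0,0,-0.08,0,0,0],[4,0,0,0,0,0,0]]'|grep -E 'tcp|contact'; python3 -m creep '[[4,0,0,-0.08,0,0,0],[4,0,0,0,0,0,0]]'|grep -E 'tcp|contact'; python3 -m creep '[[4,0,0,-0.08,0,0,0],[4,0,0,0,0,0,0]]'|grep -E 'tcp|contact'; done
```

```text
tcp_pos: [0.5235, -0.3651, 0.0429]
contact_force: [-1.2, 0.5, 4.2]
tcp_pos: [0.5246, -0.3655, 0.0426]
contact_force: [-2.0, 3.0, 13.5]
tcp_pos: [0.5258, -0.3659, 0.0422]
contact_force: [-2.4, 6.2, 22.6]
```

```bash
python3 -m creep '[[4,0,0,0.6,0,0,0],[40,0,0,0,0,0,0],[40,0,0,0,0,0,0],[40,0,0,0,0,0,0],[40,0,0,0,0,0,0],[40,0,0,0,0,0,0]]'; python3 -m creep '[[40,0,0,-0.5,0,0,0],[40,0,0,-0.4,0,0,0],[40,0,0,-0.2,0,0,0],[40,0,0,0,0,0,0]]';python3 -m creep '[[40,0,0,-0.2,0,0,0],[8,0,0,0,0,0,0],[8,0,0,0,0,0,0],[8,0,0,0,0,0,0],[8,0,0,0,0,0,0],[8,0,0,0,0,0,0]]' 8
```

```text
time_s: 5.77
tcp_pos: [0.5227, -0.3647, 0.0524]
eef_rot: [179.9, 0.0, -98.9]
contact_force: [-0.5, 0.5, -0.4]
gripper_width: 0.0319
gripper_force: 0.0
time_s: 6.1
tcp_pos: [0.5219, -0.3643, 0.0237]
eef_rot: [179.8, 0.0, -99.0]
contact_force: [0.1, 0.1, -0.5]
gripper_width: 0.0402
gripper_force: 0.0
time_s: 6.6
tcp_pos: [0.5235, -0.365, 0.0212]
eef_rot: [-180.0, -0.0, -98.9]
contact_force: [2.3, -2.2, -0.6]
gripper_width: 0.0123
gripper_force: 1.2
```

```bash
python3 -m creep '[[8,0,0,0,0,0,0],[8,0.165,-0.013,0,0,0,7],[8,0.166,0.007,0,0,0,7],[8,0.164,0.027,0,0,0,7],[8,0.159,0.047,0,0,0,7],[8,0.152,0.066,0,0,0,7],[8,0,0,0,0,0,0]]' 15
```

```text
time_s: 7.18
tcp_pos: [0.5435, -0.3603, 0.021]
eef_rot: [180.0, 0.1, -63.5]
contact_force: [-1.2, 5.8, 4.6]
gripper_width: 0.0115
gripper_force: 15.0
```

```bash
python3 -m creep '[[8,0.143,0.09,0,0,0,7],[8,0.132,0.11,0,0,0,7],[8,0.118,0.12,0,0,0,7],[8,0.103,0.130,0,0,0,7],[8,0,0,0,0,0,0]]'; python3 -m creep '[[8,0.087,0.142,0,0,0,7],[8,0.069,0.151,0,0,0,7],[8,0.05,0.158,0,0,0,7],[8,0.03,0.15,0,0,0,5],[8,0,0,0,0,0,0]]'
```

```text
time_s: 7.6
tcp_pos: [0.555, -0.3489, 0.021]
eef_rot: [180.0, 0.1, -35.5]
contact_force: [-2.5, 5.1, 4.9]
gripper_width: 0.0114
gripper_force: 15.0
time_s: 8.02
tcp_pos: [0.5602, -0.3345, 0.0209]
eef_rot: [-180.0, 0.1, -9.7]
contact_force: [-5.4, 1.7, 5.1]
gripper_width: 0.0114
gripper_force: 15.0
```

```bash
python3 -m creep '[[40,0,0,0,0,0,0],[40,0,0,0,0,0,0],[40,0,0,0,0,0,0],[40,0,0,0.8,0,0,0],[40,0,0,1,0,0,0],[40,0,0,1,0,0,0],[40,0,0,0.4,0,0,0]]'
python3 -m creep '[[50,-0.07,0.24,0,0,0,-6.87],[50,-0.07,0.24,0,0,0,-6.87],[50,-0.07,0.24,0,0,0,-6.87],[50,-0.07,0.24,0,0,0,-6.87],[50,-0.07,0.24,0,0,0,-6.87],[50,-0.07,0.24,0,0,0,-6.87],[50,-0.07,0.24,0,0,0,-6.87],[50,-0.07,0.24,0,0,0,-6.87]]'
python3 -m creep '[[50,-0.07,0.24,0,0,0,-6.87],[50,-0.07,0.24,0,0,0,-6.87],[50,-0.07,0.24,0,0,0,-6.87],[50,-0.07,0.24,0,0,0,-6.87],[50,-0.07,0.24,0,0,0,-6.87],[50,0,0,0,0,0,0],[50,0,0,0,0,0,0]]'
python3 - <<'E'
from h import *
c=cap('side');t=cap('top')
for n in('roof','turn_button','button_peg'):
    for k in(c,t): print(n,[(round(d['conf'],2),np.round(d['bbox']).tolist()) for d in search_frame(k,n)][:4])
print(proj(c,[.560,-.3345,.077]),proj(c,[.526,-.365,.077]))
a=cv2.resize(c['frame'][90:190,280:400],None,fx=3.3,fy=3.3,interpolation=2);b=cv2.resize(t['frame'][140:240,380:500],None,fx=3.3,fy=3.3,interpolation=2)
cv2.imwrite('pics/g.png',np.hstack([a,b])[:,:,::-1])
E
```

```text
time_s: 8.6
tcp_pos: [0.5636, -0.3363, 0.1045]
eef_rot: [179.9, -0.3, -10.0]
contact_force: [0.1, -1.8, -0.1]
gripper_width: 0.0396
gripper_force: 0.0
time_s: 9.27
tcp_pos: [0.5478, -0.287, 0.1006]
eef_rot: [-180.0, -0.0, -65.3]
contact_force: [0.1, -0.0, 0.6]
gripper_width: 0.0503
gripper_force: 0.0
time_s: 9.85
tcp_pos: [0.5391, -0.2572, 0.1008]
eef_rot: [-180.0, -0.0, -99.0]
contact_force: [0.3, -0.0, -0.7]
gripper_width: 0.0501
gripper_force: 0.0
roof [(0.93, [384.0, 148.0, 448.0, 193.0]), (0.79, [308.0, 144.0, 349.0, 173.0]), (0.74, [332.0, 262.0, 365.0, 298.0]), (0.61, [338.0, 199.0, 406.0, 242.0])]
roof [(0.96, [412.0, 256.0, 463.0, 330.0]), (0.71, [402.0, 171.0, 437.0, 205.0]), (0.59, [298.0, 225.0, 330.0, 275.0])]
turn_button [(0.46, [329.0, 131.0, 346.0, 148.0])]
turn_button []
button_peg [(0.47, [327.0, 130.0, 342.0, 147.0])]
button_peg []
[328.2228783  132.56204604] [340.89961713 129.23655032]
```

View pics/g.png

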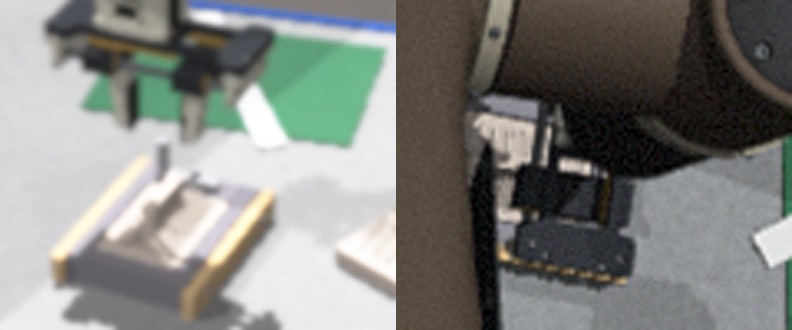

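The side view shows the peg swung to (329,133), the nose clear, the roof still in the mould and the open fingers above its ridge.

```bash
python3 -m creep '[[50,-0.07,0,-0.8,0,0,0],[50,0,0,-0.8,0,0,0],[50,0,0,-0.6,0,0,0],[50,0,0,-0.5,0,0,0],[50,0,0,-0.3,0,0,0],[50,0,0,-0.15,0,0,0],[50,0,0,0,0,0,0],[50,0,0,0,0,0,0]]';python3 -m creep '[[50,0,0,-0.1,0,0,0],[50,0,0,0,0,0,0]]'; python3 -m creep '[[6,0,0,0,0,0,0],[6,0,0,0,0,0,0],[6,0,0,0,0,0,0],[6,0,0,0,0,0,0],[6,0,0,0,0,0,0],[6,0,0,0,0,0,0],[6,0,0,0,0,0,0],[6,0,0,0,0,0,0]]' 25
```

```text
time_s: 10.92
tcp_pos: [0.5375, -0.2574, 0.0224]
eef_rot: [-180.0, -0.0, -99.2]
contact_force: [0.2, -0.2, 0.6]
gripper_width: 0.0499
gripper_force: 0.0
time_s: 11.08
tcp_pos: [0.5375, -0.2573, 0.0199]
eef_rot: [-179.9, 0.0, -99.2]
contact_force: [0.8, -0.4, -0.1]
gripper_width: 0.0498
gripper_force: 0.0
time_s: 11.75
tcp_pos: [0.5371, -0.2573, 0.0195]
eef_rot: [180.0, -0.0, -99.2]
contact_force: [-0.4, 0.0, 0.7]
gripper_width: 0.0117
gripper_force: 25.0
```

```bash
python3 -m creep '[[6,0,0,0.2,0,0,0],[6,0,0,0.4,0,0,0],[6,0,0,0.5,0,0,0],[6,0,0,0.5,0,0,0],[6,0,0,0.5,0,0,0],[6,0,0,0.5,0,0,0],[6,0,0,0.5,0,0,0],[6,0,0,0.5,0,0,0]]' 25; python3 -m creep '[[6,0,0,0.7,0,0,0],[6,0,0,0.7,0,0,0],[6,0,0,0.5,0,0,0],[6,0,0,0.2,0,0,0],[6,0,0,0,0,0,0]]'; python3 - <<'E'
from h import *
c=cap('side');t=cap('top')
for k in(c,t): print([(round(d['conf'],2),np.round(d['bbox']).tolist()) for d in search_frame(k,'roof')][:4])
E
```

```text
time_s: 12.42
tcp_pos: [0.5372, -0.2572, 0.1111]
eef_rot: [-180.0, 0.0, -99.2]
contact_force: [-0.3, -0.1, -1.6]
gripper_width: 0.0115
gripper_force: 25.0
time_s: 12.83
tcp_pos: [0.538, -0.2574, 0.164]
eef_rot: [-179.8, -0.0, -99.2]
contact_force: [0.1, 0.6, -1.5]
gripper_width: 0.0118
gripper_force: 25.0
[(0.91, [337.0, 200.0, 408.0, 242.0]), (0.74, [304.0, 107.0, 351.0, 136.0]), (0.73, [384.0, 145.0, 447.0, 195.0])]
[(0.96, [298.0, 223.0, 332.0, 277.0]), (0.69, [410.0, 162.0, 454.0, 204.0]), (0.66, [418.0, 254.0, 459.0, 330.0])]
```

```bash
python3 -m creep '[[6,0,0.4,0,0,0,-3],[6,0,0.7,0,0,0,-4.2],[6,0,0.88,0,0,0,-4.2],[6,0,0.88,0,0,0,-4.2],[6,0,0.88,0,0,0,-4.2],[6,0,0.88,0,0,0,-4.2],[6,0,0.88,0,0,0,-4.2],[6,0,0.88,0,0,0,-4.2]]'; python3 -m creep '[[6,0,0.88,0,0,0,-4.2],[6,0,0.88,0,0,0,-4.2],[6,0,0.88,0,0,0,-4.2],[6,0,0.88,0,0,0,-4.2],[6,0,0.88,0,0,0,-4.2],[6,0,0.88,0,0,0,-4.2],[6,0,0.88,0,0,0,-4.2],[6,0,0.7,0,0,0,-4.2]]';  python3 -m creep '[[6,0,0.6,0,0,0,0],[6,0,0.4,0,0,0,0],[6,0,0,0,0,0,0],[6,0,0,0,0,0,0]]'
```

```text
time_s: 13.7
tcp_pos: [0.5365, -0.0968, 0.1611]
eef_rot: [179.9, -0.1, -131.9]
contact_force: [0.4, -0.5, -1.3]
gripper_width: 0.0119
gripper_force: 25.0
time_s: 14.37
tcp_pos: [0.5366, 0.075, 0.1611]
eef_rot: [-180.0, -0.1, -165.4]
contact_force: [0.7, -0.1, -1.3]
gripper_width: 0.0123
gripper_force: 25.0
time_s: 14.7
tcp_pos: [0.5368, 0.0988, 0.1614]
eef_rot: [-180.0, -0.1, -165.2]
contact_force: [0.2, -0.8, -1.5]
gripper_width: 0.012
gripper_force: 25.0
```

```bash
cat > fit.py <<'E'
from h import *
from scipy.optimize import minimize
def pts(L,W,z0,z1): return [(sx*L/2,sy*W/2,z) for sx in(1,-1) for sy in(1,-1) for z in(z0,z1)]
ROOF=[pts(.12,.084,0,.014)+pts(.064,.012,.03,.052)]; ROOF=[pts(.12,.084,0,.014),pts(.064,.012,.014,.052)]
HOUSE=[pts(.116,.08,0,.006),pts(.096,.06,0,.104)]
def mask(c,M,x,y,z,yaw):
    m=np.zeros((1600,2560),np.uint8);a=np.radians(yaw);Rz=np.array([[np.cos(a),-np.sin(a),0],[np.sin(a),np.cos(a),0],[0,0,1]])
    for H in M:
        P=np.array([proj(c,Rz@np.array(p)+[x,y,z]) for p in H]); h=cv2.convexHull((P*4+2).astype(np.float32)).round().astype(np.int32); cv2.fillConvexPoly(m,h,1)
    return cv2.resize(m.astype(np.float32),(640,400),interpolation=cv2.INTER_AREA)
def fit(c,reg,M,x0,z,yaw,fy=True,zfree=False):
    reg=reg.astype(np.float32)
    def f(p):
        m=mask(c,M,p[0]/1e3,p[1]/1e3,z,yaw if not fy else p[2]); return np.abs(m-reg).sum()/reg.sum()
    s=np.array([[0,0,0],[6,0,0],[0,6,0],[0,0,5]]); p0=np.array([x0[0]*1e3,x0[1]*1e3,yaw])
    if not fy: s=s[:3,:2];p0=p0[:2]
    q=minimize(f,p0,method='Nelder-Mead',options=dict(initial_simplex=p0+s,xatol=.1,fatol=1e-4)); return q.x.round(1),round(q.fun,3)
E
python3 - <<'E'
from fit import *
import pickle
C={n:fix(c) for n,c in pickle.load(open('c0.pkl','rb')).items()}
c=cap('side');t=cap('top'); s=r.get_state();print(s['tcp_pos'])
for nm,k in(('side',c),('top',t)):
    for d in outline_of(k,'roof'): 
        print(nm,round(d['conf'],2),d['bbox'],d['region'].sum())
        b=d['bbox'];
        if nm=='side' and abs((b[0]+b[2])/2-proj(c,[.537,.099,.18])[0])<25 and abs((b[1]+b[3])/2-proj(c,[.537,.099,.18])[1])<25:
            print(' fit',fit(k,d['region'],ROOF,(.537,.099),s['tcp_pos'][2],14.4),fit(k,d['region'],ROOF,(.537,.099),s['tcp_pos'][2],14.4,False))
            m=mask(k,ROOF,.537,.099,s['tcp_pos'][2],14.4)>.5; yx=np.argwhere(m); print(' model bbox',yx.min(0),yx.max(0))
    for d in outline_of(k,'long_house')[:1]: print(nm,'house now',d['conf'],d['bbox'])
# c0 pictures are too old for the networks: house from rim corners only
cv2.imwrite('pics/i.png',np.hstack([cv2.resize(c['frame'][150:260,235:355],None,fx=3.3,fy=4,interpolation=2),cv2.resize(t['frame'][140:250,230:350],None,fx=3.3,fy=4,interpolation=2)])[:,:,::-1])
E
```

```text
[0.5369382  0.0981444  0.16166716]
side 0.86 [383.6, 145.9, 447.4, 196.5] 1613
side 0.77 [340.4, 198.6, 407.1, 244.1] 2183
side 0.76 [261.1, 182.8, 313.7, 206.8] 1073
 fit (array([536.4,  97.3,  13.8]), np.float64(0.304)) (array([535.7,  97.1]), np.float64(0.307))
 model bbox [176 262] [205 313]
side house now 0.81 [272.6, 205.1, 315.4, 250.8]
top 0.94 [297.0, 221.1, 362.4, 296.7] 2698
top 0.86 [392.7, 253.1, 465.4, 330.0] 2902
top 0.71 [197.0, 193.7, 229.4, 218.5] 359
top 0.62 [268.6, 184.9, 302.5, 212.0] 616
top house now 0.59 [277.1, 199.9, 305.3, 213.5]
```

```bash
python3 -m creep '[[6,0,-0.1,-0.3,0,0,0],[6,0,0,-0.5,0,0,0],[6,0,0,-0.5,0,0,0],[6,0,0,-0.4,0,0,0],[6,0,0,-0.2,0,0,0],[6,0,0,-0.12,0,0,0],[6,0,0,0,0,0,0],[6,0,0,0,0,0,0]]'; python3 -m creep '[[6,0,0,-0.06,0,0,0],[6,0,0,-0.06,0,0,0],[6,0,0,0,0,0,0]]'
```

```text
time_s: 15.67
tcp_pos: [0.5375, 0.0963, 0.1118]
eef_rot: [-180.0, 0.0, -165.2]
contact_force: [-0.3, -0.8, -0.9]
gripper_width: 0.0118
gripper_force: 25.0
time_s: 15.92
tcp_pos: [0.5372, 0.0963, 0.1086]
eef_rot: [180.0, 0.0, -165.2]
contact_force: [-0.3, 0.0, -1.0]
gripper_width: 0.0119
gripper_force: 25.0
```

View pics/i.png

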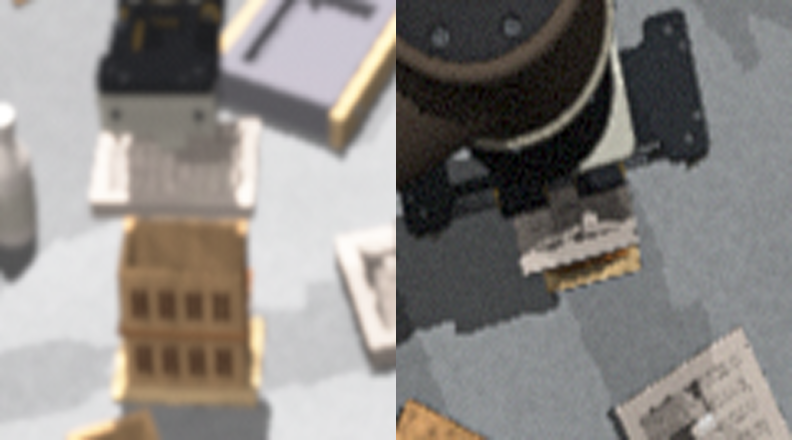

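The roof is held level and square just above the house (side: roof columns about 262–313, wall tops about 271–311). I'll check the centring numerically against both models before touching.

```bash
python3 - <<'E'
from fit import *
c=cap('side');t=cap('top'); s=r.get_state();z=s['tcp_pos'][2]-.0005
bb=lambda m:(np.argwhere(m>.5).min(0)[::-1],np.argwhere(m>.5).max(0)[::-1]+1)
for d in outline_of(c,'roof'):
    b=d['bbox']
    if 250<b[0]<275: print('roof',d['conf'],b,bb(mask(c,ROOF,*s['tcp_pos'][:2],z,14.8)),fit(c,d['region'],ROOF,s['tcp_pos'][:2],z,14.8,False))
h=outline_of(c,'long_house')[0]; print('house',h['conf'],h['bbox'],bb(mask(c,HOUSE,.5363,.0955,0,14.4)))
H=h['region'].astype(float); m=mask(c,ROOF,*s['tcp_pos'][:2],z,14.8)
# fit house below the roof only
reg=h['region'].astype(np.float32); r0=int(max(bb(m)[1][1],0))
best=[]
for x in np.arange(.530,.544,.001):
  for y in np.arange(.088,.104,.002):
    for w in(12,14,16):
      M=mask(c,HOUSE,x,y,0,w); best.append((np.abs(M-reg)[r0:].sum()/reg.sum(),round(x,4),round(y,4),w))
print(sorted(best)[:5])
E
```

```text
roof 0.92 [263.6, 195.1, 316.9, 223.9] (array([264, 193]), array([314, 222])) (array([536.5,  93.1]), np.float64(0.349))
house 0.93 [272.3, 220.5, 314.7, 252.4] (array([269, 204]), array([315, 252]))
[(np.float32(0.038570274), np.float64(0.538), np.float64(0.09), 16), (np.float32(0.03862076), np.float64(0.537), np.float64(0.09), 14), (np.float32(0.040539175), np.float64(0.538), np.float64(0.09), 14), (np.float32(0.04069063), np.float64(0.537), np.float64(0.09), 16), (np.float32(0.042609047), np.float64(0.538), np.float64(0.088), 16)]
```

```bash
python3 -m creep '[[6,0,-0.06,-0.06,0,0,0],[6,0,0,0,0,0,0]]'; python3 -m creep '[[6,0,0,-0.06,0,0,0],[6,0,0,0,0,0,0]]'; python3 -m creep '[[6,0,0,-0.05,0,0,0],[6,0,0,0,0,0,0]]'; python3 -m creep '[[6,0,0,-0.04,0,0,0],[6,0,0,0,0,0,0]]'
```

```text
time_s: 16.28
tcp_pos: [0.537, 0.0946, 0.1068]
eef_rot: [180.0, -0.0, -165.2]
contact_force: [1.1, -0.0, -1.1]
gripper_width: 0.0114
gripper_force: 25.0
time_s: 16.45
tcp_pos: [0.537, 0.0947, 0.1052]
eef_rot: [180.0, -0.0, -165.3]
contact_force: [-0.0, -0.5, -1.3]
gripper_width: 0.0118
gripper_force: 25.0
time_s: 16.62
tcp_pos: [0.5373, 0.0947, 0.1045]
eef_rot: [-180.0, 0.0, -165.2]
contact_force: [-0.1, -1.4, 1.1]
gripper_width: 0.0118
gripper_force: 25.0
time_s: 16.78
tcp_pos: [0.5374, 0.0947, 0.1045]
eef_rot: [-180.0, 0.0, -165.2]
contact_force: [-4.1, -1.3, 8.9]
gripper_width: 0.0117
gripper_force: 25.0
```

```bash
python3 -m creep '[[6,0,0,0.03,0,0,0],[6,0,0,0,0,0,0]]' 4; python3 -m creep '[[16,0,0,0,0,0,0],[24,0,0,0,0,0,0],[34,0,0,0,0,0,0],[44,0,0,0,0,0,0],[44,0,0,0,0,0,0],[44,0,0,0,0,0,0]]'; python3 -m creep '[[44,0,0,0.3,0,0,0],[44,0,0,0.6,0,0,0],[44,0,0,0.9,0,0,0],[44,0,0,1,0,0,0],[44,0,0,1,0,0,0],[44,0,0,1,0,0,0],[44,0,0,1,0,0,0]]'; python3 -m creep '[[44,-0.5,-0.5,0.6,0,0,0],[44,-0.8,-0.9,0.2,0,0,0],[44,-0.8,-0.9,0,0,0,0],[44,-0.8,-0.9,0,0,0,0],[44,-0.3,-0.9,0,0,0,0],[44,0,-0.9,0,0,0,0],[44,0,-0.9,0,0,0,0],[44,0,-0.9,0,0,0,0]]';python3 -m creep '[[44,0,-1,0,0,0,0],[44,0,-1,0,0,0,0],[44,0,-1,0,0,0,0],[44,0,-1,0,0,0,0],[44,0,-1,0,0,0,0],[44,0,-1,0,0,0,0],[44,0,-0.5,0,0,0,0],[44,0,0,0,0,0,0]]'
python3 - <<'E'
from fit import *
c=cap('side');t=cap('top')
bb=lambda m:(np.argwhere(m>.5).min(0)[::-1],np.argwhere(m>.5).max(0)[::-1]+1)
for k in(t,c):
  for d in outline_of(k,'roof'):
    b=d['bbox']
    if 245<b[0]<285 and b[1]<210: print('roof',round(d['conf'],2),b,bb(mask(k,ROOF,.537,.095,.104,14.8)),fit(k,d['region'],ROOF,(.537,.095),.104,14.8))
  print([(x['conf'],x['bbox']) for x in search_frame(k,'turn_button')],[x['bbox'] for x in search_frame(k,'long_house')][:1])
  for n in('square_house','glue_bottle','pen_pot','sanding_block'): print(n,[np.round(x['bbox']).tolist() for x in search_frame(k,n)][:1])
E
```

```text
time_s: 16.95
tcp_pos: [0.5374, 0.0948, 0.1045]
eef_rot: [180.0, 0.0, -165.2]
contact_force: [-1.4, 1.1, 5.2]
gripper_width: 0.0115
gripper_force: 4.0
time_s: 17.45
tcp_pos: [0.5372, 0.0947, 0.1039]
eef_rot: [-180.0, -0.0, -165.2]
contact_force: [0.5, 0.1, 0.1]
gripper_width: 0.0418
gripper_force: 0.0
time_s: 18.03
tcp_pos: [0.537, 0.0946, 0.251]
eef_rot: [180.0, 0.0, -165.2]
contact_force: [1.2, 1.1, 0.3]
gripper_width: 0.0441
gripper_force: 0.0
time_s: 18.7
tcp_pos: [0.4568, -0.0763, 0.2701]
eef_rot: [-180.0, 0.1, -165.2]
contact_force: [-0.6, 0.2, -0.5]
gripper_width: 0.044
gripper_force: 0.0
time_s: 19.37
tcp_pos: [0.4569, -0.2398, 0.2692]
eef_rot: [-180.0, -0.0, -165.4]
contact_force: [-0.3, 0.1, 0.4]
gripper_width: 0.0438
gripper_force: 0.0
roof 0.57 [264.3, 154.1, 303.5, 210.3] (array([262, 157]), array([306, 212])) (array([538.1,  95. ,  14.7]), np.float64(0.036))
[] []
square_house [[180.0, 178.0, 232.0, 216.0]]
glue_bottle [[181.0, 178.0, 232.0, 216.0]]
pen_pot [[241.0, 104.0, 269.0, 138.0]]
sanding_block [[227.0, 238.0, 263.0, 272.0]]
roof 0.66 [263.7, 193.0, 315.1, 224.7] (array([264, 194]), array([314, 223])) (array([536.8,  89.9,  17.8]), np.float64(0.063))
[(0.5, [330.6, 135.7, 332.6, 143.8]), (0.21, [203.0, 203.8, 234.7, 258.0])] [[269.9, 222.5, 316.0, 253.5]]
square_house []
glue_bottle [[230.0, 178.0, 248.0, 214.0]]
pen_pot [[200.0, 202.0, 236.0, 254.0]]
sanding_block [[328.0, 262.0, 365.0, 298.0]]
```

```bash
python3 -c "
from h import *
print(close_job())"
```

```text
the job is handed in; nothing more can be done
None
```

The job is handed in, though no verdict came back. The turn-button is open, and the roof lies released and square on the long house, within about 2 mm of centre by my measurements. The houses and bystanders showed no shift where I could check them.

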